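# Nest the three specimen trays

### The job

Put the three open-fronted steel trays away as one nest: slide the middle-sized tray fully home into the mouth of the largest, and the smallest fully home into the middle-sized one. Slide them along the bench rather than lifting or tipping them, leave the largest tray standing where it is, and do not disturb the other things on the bench.

Things in the scene. Friction and masses are not known exactly. Their poses are not given: they have to be found in the camera images.
- tray_large: Steel tray, mouth (-x side) open and roughly towards the robot; floor 2 mm, three walls 3 mm thick. At the closed end the corners are clipped by 14 mm at 45 deg and the floor rises 8 mm over the last 18 mm. Outside 130 wide (y), 124 long (x), 38 high; 124 between side walls, end wall's inner face at x=+59; ~0.9 kg. Origin: centre of underside; +x from mouth to closed end, z up.
- tray_middle: Same shape, smaller; on one side, mouth roughly to the robot. Its raised end rides over the floor lip of the larger tray; 6 mm side play; fully home its origin is at (+3,0,+2) mm in tray_large. Outside 112 wide (y), 112 long (x), 36 high; 106 between side walls, end wall's inner face at x=+53; ~0.4 kg. Origin: centre of underside; +x from mouth to closed end, z up.
- tray_small: Same shape, smallest; on the other side, mouth roughly to the robot. Fingers fit inside to push its walls. 6 mm side play in tray_middle; fully home its origin is at (+3,0,+2) mm in tray_middle. Outside 94 wide (y), 100 long (x), 34 high; 88 between side walls, end wall's inner face at x=+47; ~0.3 kg. Origin: centre of underside; +x from mouth to closed end, z up.
- reagent_bottle: Bystander, loose: amber glass bottle, 60 dia x 150 high (mm). Origin: centre of its underside.
- tip_box: Bystander, loose: white box of yellow pipette tips, 85 x 120 x 55 high (mm). Origin: centre of its underside.
- glass_beaker: Bystander, loose: clear glass cup, 68 dia at the rim x 85 high (mm). Origin: centre of its underside.
- tape_roll: Bystander, loose: roll of paper tape lying flat, 90 dia x 45 high (mm). Origin: centre of its underside.
- mouse: Bystander, loose: round black computer mouse, 60 dia x 30 high (mm). Origin: centre of its underside.
- timer: Bystander, loose: small yellow timer, 50 x 65 x 30 high (mm). Origin: centre of its underside.
- stapler: Bystander, loose: blue and black stapler, 120 x 34 x 42 high (mm). Origin: centre of its underside.
There are look-alikes about, which are no part of the job. Leave any green look-alike of the tray_small alone. What is shaped like the tray_middle but green is not meant.

How it is judged:
At the end, for the whole second after the job is handed in: The middle tray lies inside the largest and the smallest inside the middle one, each with its closed end leading and within 8 mm of fully home, flat on the floor below it (tilt under 0.06 rad, turned less than 0.15 rad), the largest within 40 mm of its first place, all at rest (x of tray_middle in the frame of tray_large between -0.005 and 0.01 m and y of tray_middle in the frame of tray_large between -0.01 and 0.01 m and z of tray_middle in the frame of tray_large between 0 and 0.007 m and angle between the x axis of tray_middle and the x axis of tray_large, either way round below 0.15 rad and angle between each of tray_middle, tray_small's own z axis and vertical below 0.06 rad and x of tray_small in the frame of tray_middle between -0.005 and 0.01 m and y of tray_small in the frame of tray_middle between -0.01 and 0.01 m and z of tray_small in the frame of tray_middle between 0 and 0.007 m and angle between the x axis of tray_small and the x axis of tray_middle, either way round below 0.15 rad and angle between tray_large's own z axis and vertical below 0.04 rad and distance of tray_large from where it was at the start of the episode below 0.04 m and linear speed of each of tray_large, tray_middle, tray_small below 0.02 m/s); the robot touches nothing.
It fails at once if a tray is lifted more than 40 mm off the bench (height (world z) of any of tray_large, tray_middle, tray_small above 0.04 m).
It fails at once if a tray is tipped by more than 0.5 rad (angle between any of tray_large, tray_middle, tray_small's own z axis and vertical above 0.5 rad).
It fails at once if the largest tray is shoved more than 40 mm (distance of tray_large from where it was at the start of the episode above 0.04 m).
It fails at once if a bystander is shifted more than 25 mm or knocked over (distance of any of reagent_bottle, tip_box, glass_beaker, tape_roll, mouse, timer, stapler from where it was at the start of the episode above 0.025 m or angle between any of reagent_bottle, tip_box, glass_beaker, tape_roll, mouse, timer, stapler's own z axis and vertical above 0.4 rad).
It also fails if it takes over 64 s, if anything falls off the work surface, if the arm or the gripper's body presses on something with over 40 N, if the wrist force passes 120 N, or if a joint passes its speed limit or range.

### The arm

A 6-joint arm with a two-finger parallel gripper is mounted at the origin on the work surface. World frame = base frame: x ahead of the robot, y to its left, z up, the work surface at z = 0. Lengths are in m, angles in rad, forces in N, time in s.
With the tool pointing down it reaches from about 0.4 to 0.825 m from the base axis. Payload 7 kg.
Tool frame: the origin (TCP) lies between the finger pads; the fingertips stand 8 mm ahead of it and the grasp point (between the pads) lies 11 mm behind it (arm.finger_overhang is the distance from the TCP to the fingertips, in m); z points along the fingers, y is the line along which they close (so a half turn about z gives the same grasp; the last joint's range is limited). The gripper opens to 88 mm and grips with 3 to 60 N. Pads are 19 mm wide; open, the fingers measure 130 mm over their backs; the gripper's body (78 mm by 193 mm) begins 47 mm behind the grasp point.
Start: joints at [1.604, 0.359, 0.012, 0, -1.224, -0.288], TCP at [0.17, 0.653, 0.235] pointing down, gripper open.
Joint ranges: [-3.07, 3.07], [-1.43, 2.12], [-1.02, 1.25], [-3.03, 1.67], [-3.05, -0], [-3.03, 3.03]. Speed limits (rad/s): [2.39, 2.39, 3.01, 3.14, 3.14, 3.14].

### API

Orientations are given as [roll, pitch, yaw] about the fixed x, y, z axes, in that order (R = Rz(yaw) Ry(pitch) Rx(roll)).
In Python, from station import arm gives the robot as it stands.
- The arm moves only by the tool move_arm, never from a script. Its argument "rows" is text: rows parted by semicolons, each of 7 numbers parted by spaces: the turn, a rotation vector about the tool's x, y, z in degrees, then the shift along the tool's x, y, z in m, then the finger opening in m, from 0 to 0.0876. A call has 1 to 8 rows; each row shifts and turns the commanded pose from where the row before left it, along the tool's axes as they then stand; what a row does not reach is not made up. A row lasts 1/8 s, in which the tool goes at most 62.5 mm and 10.7 degrees, less where a joint would pass 70% of its speed; a pose out of reach is approached as far as the arm can. A call is refused whole if a number of a shift passes 0.0625 or a number of a turn 10.7, either way. A call with a gripper value outside its range is refused whole. The fingers move at their own pace and stop on an object; "squeeze" is the grip in N (left out, the last holds). Time passes only in rows, so rows that do not move let the fingers close. It gives the time, the measured TCP pose, the force, the opening and the grip force at its end, in the units of the state.
- arm.get_state(): the state, without advancing time (a new reading comes with each control period).
- arm.grab_frame(name): name is "scene" or "top" or "wrist"; returns (picture, depth): 384x512x3 uint8, blue, green, red; 384x512 float32, m along the optical axis (not along the pixel's ray), 0 where there is no reading.
- arm.camera_model(name): a dict with "mtx" (3x3 intrinsics, pixels), "camera_from_world" (4x4, takes a point from world to camera coordinates); the wrist camera has in their place "mount" (4x4, takes a point from camera to tool coordinates, whose origin is the TCP and whose axes are the flange's). Camera axes: x right, y down, z forward; pixel columns grow to the right and rows downward; lengths in m; the calibration is good to about 2 mm. A picture is of the moment at which its call begins: read the wrist's pose just before it. camera_model takes no time and is no camera call.
- arm.job_done(): hands the job in; it is judged then, once.
The state is a dict: "t": time; "q": joint angles; "qd": joint speeds; "joint_efforts": joint torques, N m; "eef_pos": TCP position; "ee_rot": TCP orientation; "force": force on the tool from outside, world axes, zero at the start; "moment": the same for the moment, N m; "width": finger opening in m; "gripper_force": force on a finger pad.
Only numpy, scipy, OpenCV 4.12 (cv2) and the standard library are available. Lean on these libraries where they do the work, as an engineer would, in place of code of your own. Each camera call takes 0.05 s, during which the arm holds its last target. There are 200 camera calls.

## Working session

There is one attempt and no reset: what is moved stays moved. The work goes in short steps, Python scripts to look and compute and a tool call to move; the robot and the scene stay as the last step left them, time stands still between calls to the robot, and variables do not carry over. Pictures are saved under pics/ and viewed, at most 10 in all, crops included, and the job is handed in when it is done.

Besides the shell and the picture viewer there is one more tool, called after "Emit:" as a command line: name --argument value ..., lists and objects as JSON in quotes. move_arm: Moves the arm, as the interface text tells. Its arguments: {"type":"object","properties":{"rows":{"type":"string"},"squeeze":{"type":"number"}},"required":["rows"]}

```bash
mkdir -p pics; ls; python3 - <<'E'
from station import arm
import cv2,numpy as np
s=arm.get_state();print(s['t'],s['eef_pos'],s['ee_rot'],s['width'])
a,d=arm.grab_frame("top");b,e=arm.grab_frame("scene")
np.savez('f0.npz',a=a,d=d,b=b,e=e)
m=arm.camera_model("top");print(m);print(arm.camera_model("scene"));print(arm.camera_model("wrist"))
cv2.imwrite('pics/top0.png',cv2.resize(a,(800,600)));cv2.imwrite('pics/scene0.png',cv2.resize(b,(800,600)))
E
```

```text
pics
0.0 [0.17006073 0.65273488 0.23360908] [ 3.13991369e+00 -1.53743390e-04 -2.54964196e-01] 0.08759554117047288
{'mtx': array([[373.79089111,   0.        , 252.86097843],
       [  0.        , 373.79089111, 194.17073512],
       [  0.        ,   0.        ,   1.        ]]), 'camera_from_world': array([[ 0.01638053, -0.99982898,  0.00858407,  0.00678178],
       [-0.98336239, -0.01766297, -0.18079387,  0.4924136 ],
       [ 0.18091457, -0.00547975, -0.98348355,  1.35672967],
       [ 0.        ,  0.        ,  0.        ,  1.        ]])}
{'mtx': array([[347.65717367,   0.        , 249.57081928],
       [  0.        , 347.65717367, 193.07975344],
       [  0.        ,   0.        ,   1.        ]]), 'camera_from_world': array([[-0.1574685 ,  0.98738701,  0.01644893,  0.05872639],
       [ 0.70690056,  0.1243362 , -0.69629886, -0.30962701],
       [-0.68956165, -0.09801738, -0.71756347,  1.4690798 ],
       [ 0.        ,  0.        ,  0.        ,  1.        ]])}
{'mtx': array([[266.21728182,   0.        , 257.72350966],
       [  0.        , 266.21728182, 192.16716692],
       [  0.        ,   0.        ,   1.        ]]), 'mount': array([[-8.36197601e-04, -9.55198433e-01, -2.95964954e-01,
         7.97982668e-02],
       [ 9.99999561e-01, -6.73664573e-04, -6.51137532e-04,
        -1.17913199e-03],
       [ 4.22584446e-04, -2.95965368e-01,  9.55198577e-01,
        -1.49793816e-01],
       [ 0.00000000e+00,  0.00000000e+00,  0.00000000e+00,
         1.00000000e+00]])}
```

View pics/top0.png

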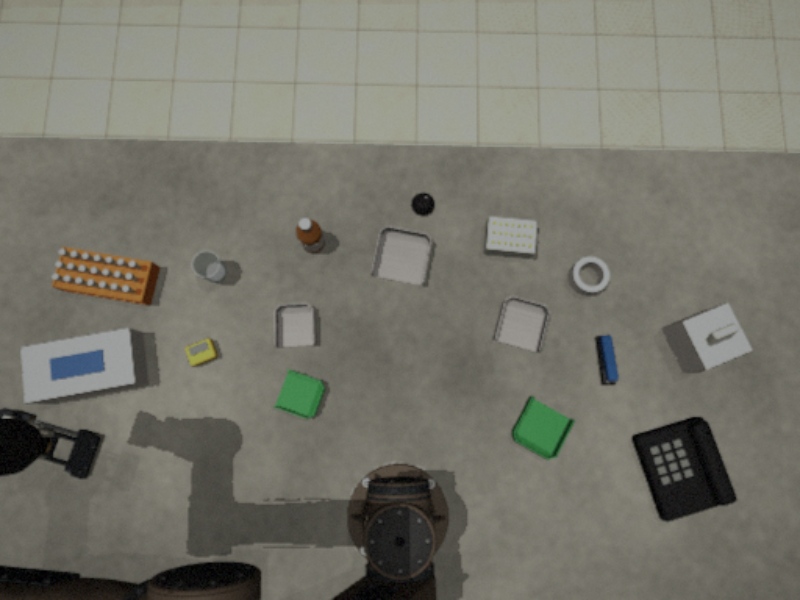

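View pics/scene0.png

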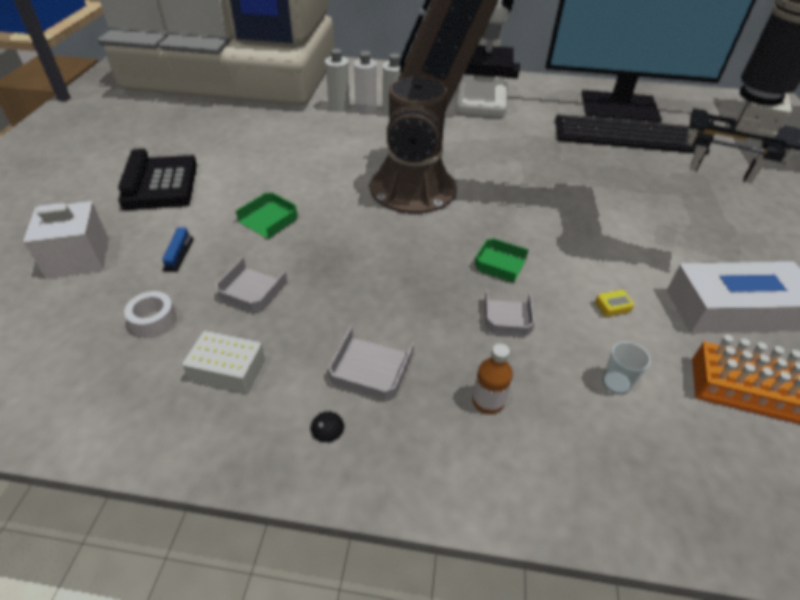

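The top view (800x600) shows three grey trays: large at (404,257), middle at (522,324) and small at (296,327). The two green ones at (543,428) and (300,394) are the look-alikes, so the grey ones fit the description. I'll measure them and check an enlarged crop.

```bash
cat > h.py <<'E'
import cv2,numpy as np
from station import arm
def cloud(d,m):
    K=m['mtx'];T=np.linalg.inv(m['camera_from_world'])
    v,u=np.indices(d.shape)
    p=np.stack([(u-K[0,2])/K[0,0]*d,(v-K[1,2])/K[1,1]*d,d],-1)
    return p@T[:3,:3].T+T[:3,3]
def raymap(m,T,shape,z):
    K=m['mtx'];v,u=np.indices(shape)
    r=np.stack([(u-K[0,2])/K[0,0],(v-K[1,2])/K[1,1],np.ones(shape)],-1)@T[:3,:3].T
    return T[:3,3]+r*((z-T[2,3])/r[...,2])[...,None]
E
python3 - <<'E'
from h import *
f=np.load('f0.npz');m=arm.camera_model('top');ms=arm.camera_model('scene')
P=cloud(f['d'],m);Q=cloud(f['e'],ms)
for n,(u,v) in dict(L=(404,257),M=(522,324),S=(296,327)).items():
    u=int(u/1.5625);v=int(v/1.5625);c=P[v,u]
    print(n,c)
    for nm,X in(('top',P),('sc',Q)):
        k=(abs(X[...,0]-c[0])<.1)&(abs(X[...,1]-c[1])<.1)&(X[...,2]>.015)&(X[...,2]<.05)
        k=k.astype(np.uint8);nl,lab,st,ce=cv2.connectedComponentsWithStats(k)
        for i in range(1,nl):
            if st[i,4]>15:
                pts=X[lab==i][:,:2].astype(np.float32)*1000
                print(nm,st[i,4],np.round(cv2.minAreaRect(pts),1) if 0 else cv2.minAreaRect(pts),X[lab==i][:,2].max())
for n,(u,v) in dict(bottle=(312,245),tip=(512,236),mouse=(423,204),tape=(591,275),beak=(208,268),timer=(200,352),stap=(607,360),gS=(300,394),gM=(543,428)).items(): print(n,np.round(P[int(v/1.5625),int(u/1.5625)],3))
a=f['a'];cv2.imwrite('pics/crop0.png',cv2.resize(a[125:300,165:365],(685,600),interpolation=cv2.INTER_CUBIC))
E
```

```text
L [ 0.62178293 -0.00326527 -0.00144671]
top 118 ((648.0116577148438, 22.43640899658203), (88.77254486083984, 168.45248413085938), 27.005586624145508) 0.04077909515713429
sc 419 ((623.2074584960938, 1.1436386108398438), (131.23829650878906, 125.9889907836914), 79.26960754394531) 0.04131257567319335
M [ 0.45488708 -0.29718552  0.0061056 ]
top 147 ((454.5752868652344, -291.26922607421875), (113.32698822021484, 112.479736328125), 76.07220458984375) 0.03947778627945442
sc 342 ((458.1603698730469, -292.7168884277344), (116.03351593017578, 113.4317398071289), 74.3802490234375) 0.03804093804563724
S [4.38168752e-01 2.59045614e-01 3.23142968e-04]
top 112 ((440.3808898925781, 260.12042236328125), (99.73993682861328, 95.51036071777344), 3.7644169330596924) 0.03768177274694229
sc 212 ((445.4100036621094, 258.80206298828125), (99.48197174072266, 95.29476165771484), 4.570555210113525) 0.03696792591812448
bottle [0.627 0.218 0.077]
tip [ 0.663 -0.265  0.054]
mouse [ 0.751 -0.048  0.03 ]
tape [ 0.581 -0.473  0.002]
beak [ 0.584  0.485 -0.001]
timer [0.37  0.48  0.024]
stap [ 0.367 -0.487  0.042]
gS [0.275 0.24  0.002]
gM [ 0.207 -0.343 -0.005]
```

View pics/crop0.png

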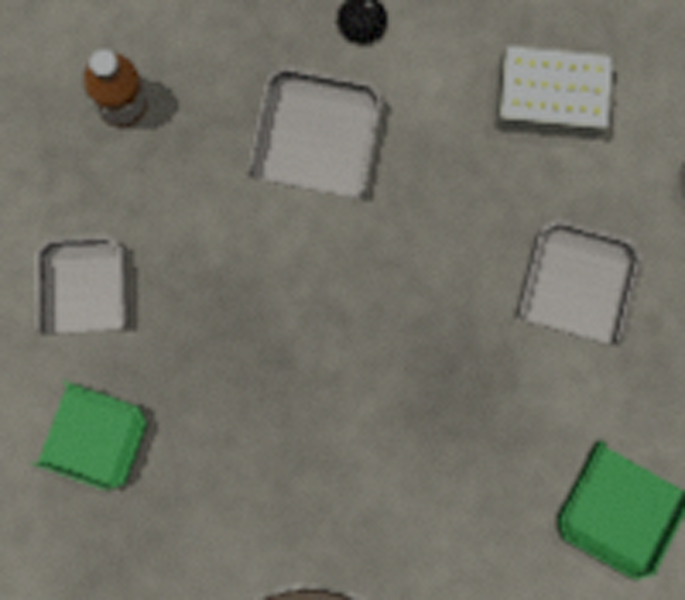

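The crop confirms all three. The large tray is at crop (320,135), the middle at (578,283) and the small at (87,285), all grey with their mouths towards the robot. The green tray look-alikes sit at (93,437) and (623,510). I'll move over the small tray, then the large, then the middle, refining each with the wrist camera.

Emit:
move_arm --rows "0 0 0 0.046 0.0375 0 0.0876;0 0 0 0.046 0.0375 0 0.0876;0 0 0 0.046 0.0375 0 0.0876;0 0 0 0.046 0.0375 0 0.0876;0 0 0 0.046 0.0375 0 0.0876;0 0 0 0.046 0.0375 0 0.0876;0 0 0 0.046 0.0375 0 0.0876;0 0 0 0.046 0.0375 0 0.0876"

```text
t: 1.1
eef_pos: [0.4513, 0.2684, 0.2346]
ee_rot: [-3.141, 0.0, -0.254]
force: [1.1, 0.1, 0.6]
width: 0.0876
gripper_force: 0.0
```

```bash
cat >> h.py <<'E'
from scipy.spatial.transform import Rotation as R
def wrist(name):
    s=arm.get_state();a,d=arm.grab_frame('wrist');m=arm.camera_model('wrist')
    T=np.eye(4);T[:3,:3]=R.from_euler('xyz',s['ee_rot']).as_matrix();T[:3,3]=s['eef_pos'];T=T@m['mount']
    np.savez(name,a=a,d=d,T=T);m['camera_from_world']=np.linalg.inv(T);return a,cloud(d,m)
def rim(P,c,zlo,zhi,r=.1):
    k=(np.hypot(P[...,0]-c[0],P[...,1]-c[1])<r)&(P[...,2]>zlo)&(P[...,2]<zhi)
    n,lab,st,_=cv2.connectedComponentsWithStats(k.astype(np.uint8),connectivity=8)
    i=1+st[1:,4].argmax();return P[lab==i]
def show(P,c,zlo,zhi,r=.1):
    p=rim(P,c,zlo,zhi,r);print(len(p),'z',np.round(np.percentile(p[:,2],[5,50,95]),4),cv2.minAreaRect((p[:,:2]*1000).astype(np.float32)))
E
python3 - <<'E'
from h import *
a,P=wrist('wS.npz');
for lo in(.015,.025):show(P,(.443,.26),lo,.045)
k=np.hypot(P[...,0]-.3,P[...,1]-.3)<.04;print('bench z',np.median(P[k][:,2]))
cv2.imwrite('pics/wS.png',a)
E
```

```text
718 z [0.0179 0.0332 0.0349] ((440.205322265625, 259.5002746582031), (99.75843811035156, 94.10060119628906), 4.111996173858643)
578 z [0.0274 0.0336 0.035 ] ((440.2052307128906, 259.5002746582031), (99.75823211669922, 94.10060119628906), 4.111996173858643)
bench z 5.10435720774971e-05
```

Emit:
move_arm --rows "0 0 0 0.0425 0.0443 0 0.0876;0 0 0 0.0425 0.0443 0 0.0876;0 0 0 0.0425 0.0443 0 0.0876;0 0 0 0.0425 0.0443 0 0.0876;0 0 0 0.0425 0.0443 0 0.0876;0 0 0 0 0 0 0.0876"

```text
t: 1.9
eef_pos: [0.6013, -0.0015, 0.2333]
ee_rot: [3.14, 0.001, -0.26]
force: [-0.5, 0.1, 0.1]
width: 0.0877
gripper_force: 0.0
```

```bash
python3 - <<'E'
from h import *
a,P=wrist('wL.npz')
for lo in(.015,.025):show(P,(.624,.0),lo,.048)
E
```

```text
1161 z [0.0176 0.0368 0.0387] ((619.180908203125, 2.1545333862304688), (130.26280212402344, 123.9736557006836), 79.81697082519531)
941 z [0.0272 0.0373 0.0388] ((619.180908203125, 2.1545333862304688), (130.26280212402344, 123.9736557006836), 79.81697082519531)
```

Emit:
move_arm --rows "0 0 0 -0.011 0.0605 0 0.0876;0 0 0 -0.011 0.0605 0 0.0876;0 0 0 -0.011 0.0605 0 0.0876;0 0 0 -0.011 0.0605 0 0.0876;0 0 0 -0.011 0.0605 0 0.0876;0 0 0 0 0 0 0.06"

```text
t: 2.7
eef_pos: [0.4691, -0.2784, 0.2346]
ee_rot: [3.142, 0.0, -0.258]
force: [0.4, 1.1, 0.2]
width: 0.0825
gripper_force: 0.0
```

```bash
python3 - <<'E'
from h import *
a,P=wrist('wM.npz')
for lo in(.015,.025):show(P,(.456,-.292),lo,.048)
cv2.imwrite('pics/w3.png',np.hstack([cv2.resize(np.load(f)['a'],(400,300)) for f in('wS.npz','wL.npz')]))
E
```

```text
932 z [0.0179 0.0351 0.0368] ((454.2769775390625, -292.39813232421875), (112.2882308959961, 112.02069091796875), 74.98857879638672)
746 z [0.0266 0.0355 0.0369] ((454.2769775390625, -292.39813232421875), (112.2882308959961, 112.02069091796875), 74.98857879638672)
```

View pics/w3.png

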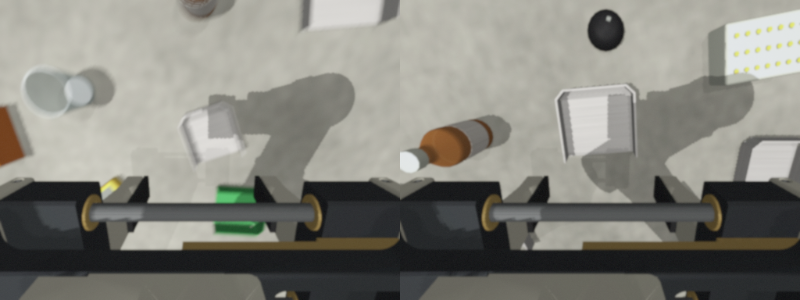

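Rim fits match the nominal sizes:

| Tray | Centre (mm) | Yaw (deg) |
|---|---|---|
| Large | (619, 2) | -10.2 |
| Middle | (454, -292) | -15.0 |
| Small | (440, 260) | +4.1 |

In the wrist views (left half small, right half large), the small tray is at (212,133) and the large at (597,122), with open mouths facing the robot. I'll enter the middle tray with part-open fingers and clamp it lightly outward.

Emit:
move_arm --rows "0 0 0 0.0043 0.0174 0 0.05;0 0 0 0 0 0.05 0.05;0 0 0 0 0 0.05 0.05;0 0 0 0 0 0.05 0.05;0 0 0 0 0 0.03 0.05;0 0 0 0 0 0.02 0.05;0 0 0 0 0 0.0126 0.05;0 0 0 0 0 0 0.05" --squeeze 8

```text
t: 3.75
eef_pos: [0.4709, -0.294, 0.0213]
ee_rot: [3.141, 0.001, -0.253]
force: [-0.2, -0.3, 0.2]
width: 0.0497
gripper_force: 0.0
```

Emit:
move_arm --rows "0 0 0 0 0 0 0.072;0 0 0 0 0 0 0.072;0 0 0 0 0 0 0.072;0 0 0 0 0 0 0.072"

```text
t: 4.25
eef_pos: [0.4711, -0.295, 0.0226]
ee_rot: [3.141, -0.001, -0.255]
force: [-1.6, -2.1, 2.8]
width: 0.0719
gripper_force: 1.6
```

Emit:
move_arm --rows "0 0 0 0 0 0 0.084;0 0 0 0 0 0 0.084;0 0 0 0 0 0 0.084;0 0 0 0 0 0 0.084"

```text
t: 4.75
eef_pos: [0.4711, -0.295, 0.0225]
ee_rot: [3.141, -0.001, -0.255]
force: [-1.4, -2.4, 5.8]
width: 0.0737
gripper_force: 8.4
```

Emit:
move_arm --rows "0 0 -2.2 0 0 0 0.084;0 0 -2.2 0 0 0 0.084;0 0 0 -0.0019 -0.0266 0 0.084;0 0 0 -0.0019 -0.0266 0 0.084;0 0 0 -0.0019 -0.0266 0 0.084;0 0 0 -0.0019 -0.0266 0 0.084;0 0 0 -0.0019 -0.0266 0 0.084;0 0 0 -0.0019 -0.0266 0 0.084"

```text
t: 5.75
eef_pos: [0.4883, -0.1349, 0.0225]
ee_rot: [3.142, -0.001, -0.178]
force: [0.6, -3.7, 5.5]
width: 0.0737
gripper_force: 8.3
```

Emit:
move_arm --rows "0 0 0 -0.0019 -0.0266 0 0.084;0 0 0 -0.0019 -0.0266 0 0.084;0 0 0 -0.0019 -0.0266 0 0.084;0 0 0 -0.0019 -0.0266 0 0.084;0 0 0 -0.0019 -0.0266 0 0.084;0 0 0 -0.0019 -0.0266 0 0.084;0 0 0 0 0 0 0.084"

```text
t: 6.62
eef_pos: [0.506, 0.0256, 0.0224]
ee_rot: [-3.14, -0.002, -0.176]
force: [-0.2, 4.4, 5.0]
width: 0.0734
gripper_force: 8.4
```

```bash
python3 - <<'E'
from h import *
s=arm.get_state();print(s['eef_pos'],s['ee_rot'],s['force'])
a,d=arm.grab_frame("scene");b,e=arm.grab_frame('top');w,P=wrist('w4.npz')
show(P,(.619,.0),.02,.045,.09)
cv2.imwrite('pics/s4.png',np.hstack([cv2.resize(a[120:312,128:384],(400,300)),cv2.resize(w,(400,300))]))
E
```

```text
[0.50600314 0.02562788 0.02244984] [-3.14000226e+00 -1.92651143e-03 -1.75873951e-01] [-0.20179001  4.38092638  4.95208818]
3660 z [0.0215 0.0329 0.0383] ((584.9560546875, -56.524635314941406), (4.626887798309326, 77.33639526367188), 79.67566680908203)
```

View pics/s4.png

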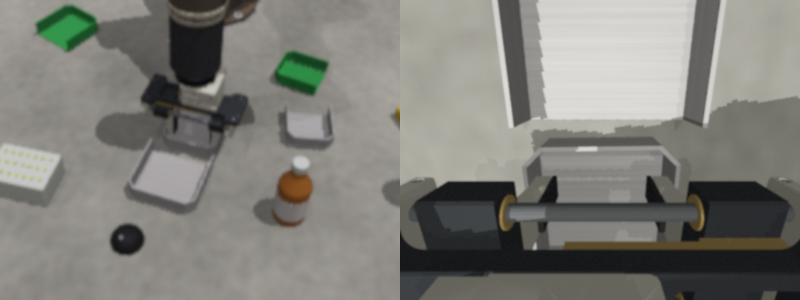

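The middle tray is clamped in front of the large one's mouth. In the right half, its walls are at columns 522–680 and the large tray's mouth corners at 512–706, nearly aligned. Next I'll measure the lateral offset in tool axes.

```bash
cat >> h.py <<'E'
def tool(P):
    s=arm.get_state();return (P-s['eef_pos'])@R.from_euler('xyz',s['ee_rot']).as_matrix()
E
python3 - <<'E'
from h import *
w,P=wrist('w5.npz');t=tool(P);ok=(P[...,2]>.030)&(P[...,2]<.042)&(abs(t[...,1])<.085)
for x in np.arange(.012,.16,.008):
    y=t[ok&(abs(t[...,0]-x)<.004)][:,1]*1000
    if len(y)<6: continue
    l=y[y<0];r=y[y>0]
    print(round(x*1000),len(y),*(np.round([q.min(),q.max()],1) if len(q) else '-' for q in(l,r)))
E
```

```text
12 774 [-58.  -38.4] [35.  54.3]
20 235 [-58.4 -54.4] [50.4 54.4]
28 209 [-57.8 -48.1] [45.1 53.9]
36 1131 [-50.9  -0.3] [ 0.2 48.1]
44 318 [-36.4  -0.3] [ 0.2 39.6]
52 116 [-62.8 -59.1] [63.8 67.2]
60 394 [-62.9 -59.2] [63.5 67.5]
68 409 [-63.1 -59.1] [63.5 67.6]
76 432 [-62.8 -58.9] [63.4 67.5]
84 468 [-63.4 -59. ] [63.4 67.7]
92 482 [-63.2 -59. ] [63.6 67.5]
100 515 [-63.1 -58.9] [63.3 67.8]
108 549 [-63.4 -58.7] [63.2 67.6]
116 574 [-63.4 -59. ] [63.3 67.6]
124 465 [-62.9 -59.1] [63.5 67.7]
```

Emit:
move_arm --rows "0 0 0 0 0.0041 0 0.084;0 0 0 0 0 -0.003 0.084;0 0 0 0.01 0 0 0.084;0 0 0 0.012 0 0 0.084;0 0 0 0.012 0 0 0.084;0 0 0 0.012 0 0 0.084;0 0 0 0 0 0 0.084"

```text
t: 7.7
eef_pos: [0.5504, 0.0112, 0.0247]
ee_rot: [3.142, -0.0, -0.179]
force: [-1.7, -0.7, -3.1]
width: 0.074
gripper_force: 7.6
```

```bash
python3 - <<'E'
from h import *
w,P=wrist('w6.npz');t=tool(P);ok=(P[...,2]>.030)&(P[...,2]<.045)&(abs(t[...,1])<.085)
for x in np.arange(.012,.16,.008):
    y=t[ok&(abs(t[...,0]-x)<.004)]
    z=np.median((P[...,2])[ok&(abs(t[...,0]-x)<.004)])
    y=y[:,1]*1000
    l=y[y<0];r=y[y>0]
    if len(l)>3 and len(r)>3:print(round(x*1000),len(y),np.round([l.min(),l.max(),r.min(),r.max()],1),z)
E
```

```text
12 1126 [-67.5 -38.3  35.   61.7] 0.03700471913873701
20 582 [-68.3 -54.3  50.3  62.3] 0.0370593801534819
28 518 [-68.4 -48.9  45.8  62. ] 0.03755519206773539
36 1102 [-68.2  -0.3   0.2  62. ] 0.03813105587197245
44 1280 [-68.3  -0.2   0.2  62.2] 0.03635453361038929
52 356 [-68.3 -64.4  58.2  62.2] 0.03686978209507548
60 375 [-68.6 -64.4  58.1  62.4] 0.03693396632875981
68 392 [-68.3 -64.3  58.2  62.3] 0.036859084209987125
76 410 [-68.3 -64.4  58.1  62.1] 0.03693104094825403
84 447 [-68.7 -64.5  58.3  62.2] 0.03677901828233096
92 466 [-68.4 -64.5  58.   62.2] 0.036909704735820364
100 490 [-68.5 -64.3  58.   62.3] 0.036842747540991566
108 522 [-68.3 -64.3  58.2  62.4] 0.03677373881983932
116 641 [-68.6 -61.5  55.3  62.1] 0.03680145799935047
124 823 [-66.4 -53.6  47.3  60.6] 0.036453730157199854
132 196 [-55.2  -0.4   0.1  48.9] 0.03062939982378514
  return _methods._mean(a, axis=axis, dtype=dtype,
  ret = ret.dtype.type(ret / rcount)
```

Emit:
move_arm --rows "0 0 0 0.012 -0.001 0 0.084;0 0 0 0.014 0 0 0.084;0 0 0 0.014 0 0 0.084;0 0 0 0.014 0 0 0.084;0 0 0 0.012 0 0 0.084;0 0 0 0.008 0 0 0.084;0 0 0 0.004 0 0 0.084;0 0 0 0 0 0 0.084"

```text
t: 8.75
eef_pos: [0.6265, -0.0014, 0.0249]
ee_rot: [-3.142, -0.0, -0.178]
force: [0.5, -0.2, -2.9]
width: 0.0738
gripper_force: 7.7
```

```bash
cat > meas.py <<'E'
from h import *
# rim edges in tool axes: L/M end wall rims and sides
import sys
w,P=wrist(sys.argv[1]);t=tool(P);z=P[...,2]
ok=(z>.033)&(z<.045)
for c in(-.02,0,.02):
    k=ok&(abs(t[...,1]-c)<.004)&(t[...,0]>.015)&(t[...,0]<.2)
    x=np.sort(t[k][:,0]*1000);g=np.split(x,np.where(np.diff(x)>1.5)[0]+1)
    print('y',c,[(len(q),round(q[0],1),round(q[-1],1)) for q in g if len(q)>4])
for c in(.015,.023):
    k=ok&(abs(t[...,0]-c)<.004)&(abs(t[...,1])<.09)
    x=np.sort(t[k][:,1]*1000);g=np.split(x,np.where(np.diff(x)>1)[0]+1)
    print('x',c,[(len(q),round(q[0],1),round(q[-1],1)) for q in g if len(q)>4])
print(arm.get_state()['force'])
E
python3 meas.py w7.npz
```

```text
y -0.02 [(117, np.float64(36.9), np.float64(40.4)), (114, np.float64(51.3), np.float64(54.7))]
y 0 [(119, np.float64(37.0), np.float64(40.7)), (105, np.float64(51.7), np.float64(54.8))]
y 0.02 [(119, np.float64(37.6), np.float64(40.9)), (105, np.float64(51.7), np.float64(54.7))]
x 0.015 [(95, np.float64(-67.4), np.float64(-63.4)), (143, np.float64(-57.9), np.float64(-43.0)), (9, np.float64(44.1), np.float64(46.3)), (119, np.float64(47.9), np.float64(54.4)), (99, np.float64(59.5), np.float64(63.4))]
x 0.023 [(117, np.float64(-67.4), np.float64(-63.2)), (112, np.float64(-58.0), np.float64(-52.5)), (114, np.float64(50.5), np.float64(54.4)), (123, np.float64(59.2), np.float64(63.3))]
[-0.25817659  0.62486683 -3.80122302]
```

Emit:
move_arm --rows "0 0 0 0.005 0 0 0.084;0 0 0 0.004 0 0 0.084;0 0 0 0.002 0 0 0.084;0 0 0 0 0 0.0015 0.084;0 0 0 0 0 0 0.06;0 0 0 0 0 0 0.055;0 0 0 0 0 0 0.055"

```text
t: 9.68
eef_pos: [0.6376, -0.0033, 0.0237]
ee_rot: [-3.141, -0.001, -0.178]
force: [0.2, 0.5, -0.9]
width: 0.0594
gripper_force: 0.0
```

```bash
python3 meas.py w8.npz
```

```text
y -0.02 [(217, np.float64(36.0), np.float64(43.3))]
y 0 [(211, np.float64(36.7), np.float64(43.4))]
y 0.02 [(211, np.float64(36.5), np.float64(43.4))]
x 0.015 [(67, np.float64(-67.1), np.float64(-63.4)), (61, np.float64(-58.0), np.float64(-54.1)), (5, np.float64(-42.1), np.float64(-40.5)), (5, np.float64(35.5), np.float64(37.1)), (65, np.float64(51.1), np.float64(54.9)), (69, np.float64(59.3), np.float64(63.3))]
x 0.023 [(124, np.float64(-67.1), np.float64(-63.5)), (107, np.float64(-57.7), np.float64(-52.4)), (115, np.float64(49.7), np.float64(54.7)), (121, np.float64(59.5), np.float64(63.2))]
[-1.07559887 -0.89399532  0.16941726]
```

The middle tray is home: its end-wall rim touches the large tray's with under 1 mm gap, and it's centred. Now the small tray.

Emit:
move_arm --rows "0 0 0 0 0 -0.03 0.055;0 0 0 0 0 -0.05 0.05;0 0 0 0 0 -0.06 0.04;0 0 0 0 0 -0.05 0.04;0 0 -7.2 0 0 0 0.04;0 0 -7.1 0 0 0 0.04;0 0 0 -0.0277 -0.046 0 0.04;0 0 0 -0.0277 -0.046 0 0.04"

```text
t: 10.72
eef_pos: [0.5748, 0.0849, 0.2131]
ee_rot: [3.142, 0.0, 0.07]
force: [0.6, 0.6, 0.1]
width: 0.04
gripper_force: 0.0
```

Emit:
move_arm --rows "0 0 0 -0.0277 -0.046 0 0.04;0 0 0 -0.0277 -0.046 0 0.04;0 0 0 -0.0277 -0.046 0 0.04;0 0 0 -0.0277 -0.046 0 0.04;0 0 0 0 0 0 0.04"

```text
t: 11.35
eef_pos: [0.4501, 0.2627, 0.2138]
ee_rot: [-3.141, -0.001, 0.076]
force: [0.6, -0.7, 0.1]
width: 0.04
gripper_force: 0.0
```

```bash
python3 - <<'E'
from h import *
w,P=wrist('w9.npz');show(P,(.44,.26),.025,.045)
s=arm.get_state();print(s['eef_pos'],s['ee_rot'],s['width'])
a,d=arm.grab_frame('top');Q=cloud(d,arm.camera_model('top'));show(Q,(.619,.002),.025,.05)
E
```

```text
670 z [0.0268 0.0334 0.0349] ((439.8211975097656, 259.1828308105469), (100.36100006103516, 94.18643951416016), 3.75714373588562)
[0.45081575 0.26151038 0.21368377] [-3.14118075e+00 -4.26332177e-04  7.49911575e-02] 0.04002317958018731
139 z [0.0266 0.0359 0.0414] ((646.9963989257812, 22.6087646484375), (88.06419372558594, 168.36769104003906), 27.345436096191406)
```

Emit:
move_arm --rows "0 0 0 0.001 0.0015 0.05 0.04;0 0 0 0 0 0.05 0.04;0 0 0 0 0 0.05 0.04;0 0 0 0 0 0.03 0.04;0 0 0 0 0 0.0112 0.04;0 0 0 0 0 0 0.04;0 0 0 0 0 0 0.075;0 0 0 0 0 0 0.075"

```text
t: 12.45
eef_pos: [0.4534, 0.2593, 0.0235]
ee_rot: [-3.14, -0.002, 0.072]
force: [0.0, -0.4, 0.6]
width: 0.0545
gripper_force: 0.0
```

Emit:
move_arm --rows "0 0 0 0 0 0 0.075;0 0 0 0 0 0 0.075;0 0 0 0 0 0 0.075"

```text
t: 12.82
eef_pos: [0.4533, 0.2591, 0.0234]
ee_rot: [-3.14, -0.002, 0.072]
force: [-0.2, -1.3, 7.4]
width: 0.0565
gripper_force: 8.1
```

Emit:
move_arm --rows "0 0 5 0 0 0 0.075;0 0 5 0 0 0 0.075;0 0 4.3 0 0 0 0.075;0 0 0 0.0105 0.0248 0 0.075;0 0 0 0.0105 0.0248 0 0.075;0 0 0 0.0105 0.0248 0 0.075;0 0 0 0.0105 0.0248 0 0.075;0 0 0 0.0105 0.0248 0 0.075"

```text
t: 13.82
eef_pos: [0.4838, 0.1278, 0.0234]
ee_rot: [-3.139, -0.002, -0.177]
force: [-0.7, 3.6, 4.1]
width: 0.0564
gripper_force: 8.2
```

Emit:
move_arm --rows "0 0 0 0.0105 0.0248 0 0.075;0 0 0 0.0105 0.0248 0 0.075;0 0 0 0.0105 0.0248 0 0.075;0 0 0 0.0105 0.0248 0 0.075;0 0 0 0 0 0 0.075;0 0 0 0 0 0 0.075"

```text
t: 14.58
eef_pos: [0.5073, 0.0218, 0.0234]
ee_rot: [-3.141, -0.002, -0.178]
force: [1.6, -3.9, 6.8]
width: 0.0562
gripper_force: 8.3
```

```bash
cat > meas2.py <<'E'
from h import *
import sys
w,P=wrist(sys.argv[1]);t=tool(P);z=P[...,2];ok=(z>.031)&(z<.047)
for x in eval(sys.argv[2]):
    k=ok&(abs(t[...,0]-x)<.004)&(abs(t[...,1])<.09)
    q=np.sort(t[k][:,1]*1000);g=np.split(q,np.where(np.diff(q)>1)[0]+1)
    print('x',x,[(len(q),float(round(q[0],1)),float(round(q[-1],1))) for q in g if len(q)>4])
for c in(-.02,0,.02):
    k=ok&(abs(t[...,1]-c)<.004)&(t[...,0]>.015)&(t[...,0]<.2)
    x=np.sort(t[k][:,0]*1000);g=np.split(x,np.where(np.diff(x)>1.5)[0]+1)
    print('y',c,[(len(q),float(round(q[0],1)),float(round(q[-1],1))) for q in g if len(q)>4])
cv2.imwrite('pics/'+sys.argv[1][:-4]+'.png',w)
s=arm.get_state();print(s['eef_pos'],s['force'])
E
python3 meas2.py w10.npz "[.02,.06,.07,.09,.11,.13]"
```

```text
x 0.02 [(94, -48.4, -43.4), (87, 40.6, 45.7)]
x 0.06 [(175, -65.1, -61.1), (95, -54.8, -51.1), (70, 54.1, 57.9), (185, 61.4, 65.6)]
x 0.07 [(182, -65.4, -61.3), (174, -54.8, -51.1), (181, 53.7, 57.7), (194, 61.5, 65.6)]
x 0.09 [(220, -65.3, -61.0), (201, -55.2, -51.2), (209, 53.4, 57.4), (226, 61.1, 65.7)]
x 0.11 [(248, -65.5, -60.7), (237, -55.3, -51.5), (239, 53.3, 57.3), (255, 61.5, 65.5)]
x 0.13 [(14, -62.4, -61.1), (14, -52.9, -51.9), (14, 53.3, 54.2), (15, 61.8, 62.9)]
y -0.02 [(89, 33.5, 36.8)]
y 0 [(101, 33.4, 37.0)]
y 0.02 [(96, 33.6, 36.9)]
[0.50731214 0.0219568  0.02335805] [ 2.34918622 -4.57611924  5.46592574]
```

View pics/w10.png

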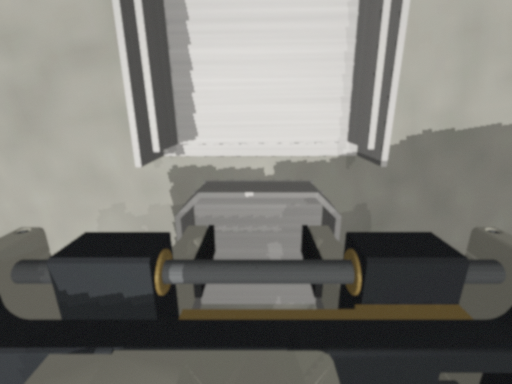

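The small tray's rim is at (257,190) px, in front of the nested mouths whose corners are at (140,160) and (385,160). It needs about +2.5 mm sideways and about 133 mm forward.

Emit:
move_arm --rows "0 0 0 0.004 0.0023 -0.0045 0.075;0 0 0 0.01 0 0 0.075;0 0 0 0.012 0 0 0.075;0 0 0 0.012 0 0 0.075;0 0 0 0.012 0 0 0.075;0 0 0 0 0 0 0.075"

```text
t: 15.38
eef_pos: [0.5556, 0.0109, 0.0268]
ee_rot: [3.141, 0.001, -0.178]
force: [-2.4, 1.4, 1.7]
width: 0.0561
gripper_force: 8.0
```

```bash
python3 meas2.py w11.npz "[.02,.06,.07,.09,.11]"
```

```text
x 0.02 [(139, -67.3, -63.4), (125, -57.1, -53.4), (100, -48.1, -39.2), (106, 36.1, 45.4), (120, 51.4, 55.3), (134, 59.2, 62.9)]
x 0.06 [(170, -67.5, -63.7), (159, -57.8, -53.9), (155, 51.0, 54.5), (167, 59.0, 63.1)]
x 0.07 [(181, -67.5, -63.6), (172, -57.7, -54.0), (168, 50.9, 54.9), (179, 59.3, 63.3)]
x 0.09 [(213, -68.0, -63.7), (199, -58.0, -54.2), (196, 50.5, 54.7), (209, 58.7, 63.0)]
x 0.11 [(280, -67.8, -61.1), (301, -58.2, -47.9), (295, 45.0, 54.2), (271, 56.6, 62.9)]
y -0.02 [(83, 29.4, 32.4), (375, 119.2, 126.6)]
y 0 [(90, 29.6, 32.5), (385, 119.5, 127.1)]
y 0.02 [(85, 29.3, 32.4), (367, 119.9, 126.8)]
[0.55536094 0.01097493 0.026677  ] [-2.01522318  1.87554001  1.51154759]
```

The small tray slipped about 4 mm in the grip at the lip. I'll raise it slightly, grip a bit firmer and continue.

Emit:
move_arm --rows "0 0 0 0 0 -0.0015 0.08;0 0 0 0.008 0 0 0.08;0 0 0 0.01 0 0 0.08;0 0 0 0.01 0 0 0.08;0 0 0 0.01 0 0 0.08;0 0 0 0.01 0 0 0.08;0 0 0 0 0 0 0.08" --squeeze 12

```text
t: 16.3
eef_pos: [0.6031, 0.0025, 0.0281]
ee_rot: [-3.142, -0.0, -0.178]
force: [0.8, -0.0, -3.4]
width: 0.0563
gripper_force: 11.5
```

```bash
python3 meas2.py w12.npz "[.02,.04,.06]"
```

```text
x 0.02 [(132, -67.7, -63.8), (122, -57.9, -54.1), (103, -49.1, -40.1), (106, 36.1, 45.2), (120, 50.8, 54.7), (131, 59.0, 62.7)]
x 0.04 [(153, -67.8, -63.8), (135, -58.2, -54.5), (134, 50.5, 54.1), (144, 59.1, 62.8)]
x 0.06 [(157, -68.2, -63.7), (159, -58.1, -50.7), (154, 47.2, 54.1), (165, 58.7, 62.7)]
y -0.02 [(91, 30.1, 33.0), (203, 72.1, 78.6)]
y 0 [(96, 30.0, 33.1), (192, 72.6, 78.6)]
y 0.02 [(99, 29.9, 33.3), (207, 72.6, 78.6)]
[0.60233003 0.00245257 0.02798987] [-0.32002214 -1.28204945 -3.96053089]
```

Emit:
move_arm --rows "0 0 0 0.01 0 0 0.08;0 0 0 0.01 0 0 0.08;0 0 0 0.009 0 0 0.08;0 0 0 0.006 0 0 0.08;0 0 0 0.003 0 0 0.08;0 0 0 0.001 0 0 0.08;0 0 0 0 0 0.001 0.08;0 0 0 0 0 0 0.045"

```text
t: 17.35
eef_pos: [0.6405, -0.0042, 0.0272]
ee_rot: [3.142, 0.0, -0.178]
force: [-0.4, 0.2, -3.3]
width: 0.0563
gripper_force: 11.5
```

Emit:
move_arm --rows "0 0 0 0 0 0 0.042;0 0 0 0 0 0 0.042"

```text
t: 17.6
eef_pos: [0.6408, -0.0043, 0.0275]
ee_rot: [-3.142, -0.0, -0.178]
force: [-0.8, 0.7, -0.5]
width: 0.0536
gripper_force: 0.0
```

```bash
python3 meas2.py w13.npz "[.015,.022]"
```

```text
x 0.015 [(112, -67.2, -63.7), (102, -57.7, -54.2), (107, -48.6, -39.2), (111, 36.2, 45.4), (103, 50.8, 54.1), (112, 59.2, 63.2)]
x 0.022 [(129, -67.1, -62.5), (99, -57.9, -49.6), (514, -43.9, 40.9), (110, 47.1, 54.1), (127, 58.6, 63.4)]
y -0.02 [(126, 24.4, 28.1), (211, 32.9, 39.8)]
y 0 [(135, 24.3, 28.0), (223, 32.6, 39.9)]
y 0.02 [(127, 24.4, 28.4), (201, 33.2, 39.7)]
[ 0.64105193 -0.00423211  0.02771884] [0.62973746 0.2967051  0.1438372 ]
```

Emit:
move_arm --rows "0 0 0 0 0 0.003 0.08;0 0 0 0 0 0 0.08;0 0 0 0 0 0 0.08;0 0 0 0.0025 0 0 0.08;0 0 0 0.002 0 0 0.08;0 0 0 0.0005 0 0 0.08;0 0 0 0 0 0 0.042;0 0 0 0 0 0 0.042"

```text
t: 18.65
eef_pos: [0.6445, -0.005, 0.0252]
ee_rot: [3.141, 0.001, -0.178]
force: [-7.2, 2.7, 12.0]
width: 0.0558
gripper_force: 12.8
```

```bash
python3 meas2.py w14.npz "[.015]"
```

```text
x 0.015 [(97, -67.8, -63.7), (78, -58.0, -53.7), (114, -48.6, -38.8), (111, 34.8, 45.3), (80, 50.5, 53.8), (95, 59.1, 62.8)]
y -0.02 [(114, 23.7, 27.2), (221, 29.1, 36.3)]
y 0 [(117, 23.9, 27.3), (229, 29.1, 36.3)]
y 0.02 [(118, 23.9, 27.4), (213, 29.6, 36.4)]
[ 0.6444836  -0.00495728  0.02514781] [-7.77900388  2.10154573 12.45679708]
```

Emit:
move_arm --rows "0 0 0 0 0 0 0.045;0 0 0 0 0 0 0.045;0 0 0 -0.002 0 0 0.045;0 0 0 0 0 -0.04 0.045;0 0 0 0 0 -0.06 0.045;0 0 0 0 0 -0.06 0.045;0 0 0 -0.02 0 -0.04 0.045;0 0 0 0 0 0 0.045"

```text
t: 19.7
eef_pos: [0.6249, -0.0009, 0.2286]
ee_rot: [-3.139, -0.007, -0.177]
force: [0.9, -0.6, -0.8]
width: 0.0449
gripper_force: 0.0
```

```bash
python3 - <<'E'
from h import *
w,P=wrist('w15.npz');cv2.imwrite('pics/w15.png',w)
c=np.array([.6192,.0022]);a=-.1777;u=np.array([np.cos(a),np.sin(a)]);v=np.array([-u[1],u[0]])
D=P[...,:2]-c;X=D@u*1000;Y=D@v*1000;z=P[...,2]*1000
def prof(name,k,A):
    x=np.sort(A[k]);g=np.split(x,np.where(np.diff(x)>1)[0]+1)
    print(name,[(len(q),round(float(q[0]),1),round(float(q[-1]),1)) for q in g if len(q)>4])
ok=(z>30)&(z<46)
for y in(-20,0,20):prof(f'y{y}',ok&(abs(Y-y)<5)&(abs(X)<75),X)
for x in(-45,-35,0,35):prof(f'x{x}',ok&(abs(X-x)<4)&(abs(Y)<75),Y)
for x in(-40,-20,0,20,40,52):
    for n,lo,hi in(('L',61,65),('M',53,55.5),('S',44,47)):
        k=ok&(abs(X-x)<5)&(abs(abs(Y)-(lo+hi)/2)<(hi-lo)/2+1); print(x,n,k.sum(),np.round(np.percentile(z[k],75),1) if k.any() else '',end='; ')
    k=(abs(X-x)<4)&(abs(Y)<30);print('floor',np.round(np.median(z[k]),1))
E
```

```text
y-20 [(23, 49.3, 51.8), (16, 55.7, 57.0), (8, 58.1, 58.2), (8, 59.3, 59.5), (8, 60.5, 60.7), (8, 61.8, 61.9)]
y0 [(8, 49.4, 49.6), (16, 50.6, 51.6), (8, 55.6, 55.7), (8, 56.8, 57.0), (8, 58.1, 58.3), (8, 59.3, 59.5), (8, 60.6, 60.7), (8, 61.8, 61.9)]
y20 [(8, 49.3, 49.6), (15, 50.6, 51.5), (8, 55.7, 55.8), (16, 56.9, 58.1), (16, 59.3, 60.8), (8, 61.8, 61.9)]
x-45 [(5, -64.8, -64.6), (12, -63.5, -61.7), (5, -56.7, -56.3), (10, -55.3, -53.9), (6, -47.1, -46.8), (6, -45.8, -45.0), (9, 42.8, 43.4), (6, 44.4, 44.8), (16, 51.7, 54.4), (17, 61.7, 64.1)]
x-35 [(5, -64.5, -64.1), (12, -63.0, -62.1), (5, -56.3, -56.0), (11, -54.9, -53.9), (16, -48.1, -45.1), (9, 43.0, 44.5), (5, 45.6, 45.9), (18, 51.8, 54.2), (19, 61.7, 64.8)]
x0 [(10, -65.1, -63.7), (12, -62.6, -61.9), (18, -56.1, -53.7), (6, -46.8, -46.4), (5, -45.3, -45.1), (6, 42.9, 43.2), (13, 44.2, 45.8), (7, 52.0, 52.5), (13, 53.6, 55.1), (16, 61.7, 64.5)]
x35 [(20, -64.7, -62.0), (6, -55.8, -55.4), (13, -54.4, -53.4), (7, -47.7, -46.5), (12, -45.5, -43.9), (17, 43.0, 45.8), (19, 52.3, 54.7), (21, 61.9, 64.9)]
-40 L 43 38.0; -40 M 35 38.1; -40 S 31 38.4; floor 5.7
-20 L 46 38.2; -20 M 35 38.4; -20 S 38 38.1; floor 5.7
0 L 47 37.8; 0 M 44 38.1; 0 S 37 38.2; floor 265.7
20 L 50 38.0; 20 M 45 37.8; 20 S 46 38.1; floor 288.1
40 L 55 37.9; 40 M 49 38.2; 40 S 21 38.0; floor 302.1
52 L 17 38.2; 52 M 24 37.6; 52 S 31 38.5; floor 36.2
```

View pics/w15.png

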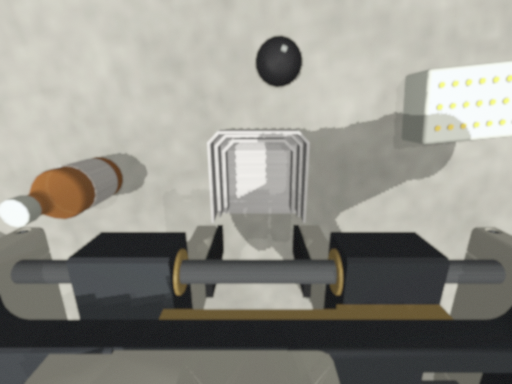

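All rims are flat at 38 mm. The picture shows the nest at (259,175) px, with the mouse, bottle and tip box undisturbed. The small tray is still about 4 mm short, which is within tolerance, so I'll close that with a gentle push on its end wall.

Emit:
move_arm --rows "0 0 0 0.018 -0.001 0.04 0.03;0 0 0 0 0 0.05 0.03;0 0 0 0 0 0.05 0.03;0 0 0 0 0 0.04 0.03;0 0 0 0 0 0.0206 0.03;0 0 0 0 0 0 0.03;0 0 0 0.008 0 0 0.03;0 0 0 0.004 0 0 0.03"

```text
t: 20.75
eef_pos: [0.6552, -0.0055, 0.0249]
ee_rot: [-3.141, -0.002, -0.178]
force: [0.1, 0.2, 1.5]
width: 0.0302
gripper_force: 0.0
```

Emit:
move_arm --rows "0 0 0 0.002 0 0 0.03;0 0 0 0.002 0 0 0.03;0 0 0 0.002 0 0 0.03;0 0 0 0 0 0 0.03"

```text
t: 21.25
eef_pos: [0.6594, -0.0068, 0.0237]
ee_rot: [3.142, 0.0, -0.178]
force: [-2.2, -0.7, 0.7]
width: 0.0298
gripper_force: 1.0
```

```bash
python3 meas2.py w16.npz "[.015]"
```

```text
x 0.015 [(1878, -58.9, 56.8)]
y -0.02 [(207, 15.0, 21.5)]
y 0 [(218, 15.0, 21.6)]
y 0.02 [(204, 15.0, 21.6)]
[ 0.65947184 -0.00675175  0.0237257 ] [-1.71891148  0.56251422  2.12572172]
```

Emit:
move_arm --rows "0 0 0 0.002 0 0 0.03;0 0 0 0.0015 0 0 0.03;0 0 0 0 0 0 0.03;0 0 0 0 0 0 0.03"

```text
t: 21.8
eef_pos: [0.6608, -0.0072, 0.0234]
ee_rot: [3.141, 0.004, -0.178]
force: [-9.1, 2.2, 6.7]
width: 0.0301
gripper_force: 4.8
```

```bash
sed -i 's/>.015)/>.008)/' meas2.py; python3 meas2.py w17.npz "[.01]"
```

```text
x 0.01 [(1010, -30.1, 27.1)]
y -0.02 [(395, 8.0, 20.3)]
y 0 [(281, 10.2, 20.0)]
y 0.02 [(382, 8.3, 20.0)]
[ 0.66086302 -0.0072007   0.02338366] [-9.27232757  2.70581549  6.85351647]
```

The three end-wall rims are now contiguous (10.2–20.0 mm for three 3 mm walls), so everything is home. I'll retreat and check.

Emit:
move_arm --rows "0 0 0 -0.01 0 0 0.03;0 0 0 -0.01 0 0 0.03;0 0 0 0 0 -0.04 0.03;0 0 0 0 0 -0.06 0.03;0 0 0 0 0 -0.06 0.03;0 0 0 -0.04 0 -0.04 0.03;0 0 0 -0.04 0 0 0.03;0 0 0 0 0 0 0.03"

```text
t: 22.85
eef_pos: [0.5626, 0.0108, 0.2251]
ee_rot: [-3.14, -0.002, -0.177]
force: [0.6, 0.2, 0.5]
width: 0.0299
gripper_force: 0.0
```

```bash
python3 - <<'E'
from h import *
w,P=wrist('w18.npz');show(P,(.619,.002),.025,.048)
c=np.array([.6192,.0022]);a=-.1777;u=np.array([np.cos(a),np.sin(a)]);v=np.array([-u[1],u[0]])
D=P[...,:2]-c;X=D@u*1000;Y=D@v*1000;z=P[...,2]*1000
ok=(z>30)&(z<46)&(abs(X)<75)
for y in(-20,0,20):
    x=np.sort(X[ok&(abs(Y-y)<5)]);print(y,x[0],x[-1],np.diff(x).max())
for x in(-40,-20,0,20,40):print(x,'floor',np.median(z[(abs(X-x)<4)&(abs(Y)<30)]),'S',np.percentile(z[ok&(abs(X-x)<5)&(abs(abs(Y)-45.5)<2)],75))
E
```

```text
3011 z [0.0275 0.0374 0.0389] ((619.2029418945312, 2.054962158203125), (130.26519775390625, 123.95426940917969), 79.71366119384766)
-20 52.34410667043895 61.97578928270686 0.9379574707308578
0 52.26688489590446 61.973641614167114 0.9632426096847979
20 52.336438709291066 61.95838581309675 0.9655915744369921
-40 floor 311.17754527797877 S 37.98647945154177
-20 floor 301.22987603052707 S 38.193699131527566
0 floor 5.724200815641484 S 37.89327278129312
20 floor 375.12639048729744 S 38.047078871134985
40 floor 7.256402495172454 S 38.2347781518729
```

The nest is tight and flat, and the large tray hasn't moved.

```bash
python3 -c "
from station import arm
print(arm.job_done())"
```

```text
the job is handed in; nothing more can be done
None
```

The three trays are nested fully home and the job is handed in; my last measurement showed all rims flat and the largest tray not moved, but the hand-in gave no verdict.

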